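# Space and close a flow-cell clamp

### The arm

A 6-joint arm with a two-finger parallel gripper is mounted at the origin on the work surface. World frame = base frame: x ahead of the robot, y to its left, z up, the work surface at z = 0. Lengths are in m, angles in rad, forces in N, time in s.
With the tool pointing down it reaches from about 0.375 to 0.9 m from the base axis. Payload 3.1 kg.
Tool frame: the origin (TCP) lies between the finger pads; the fingertips stand 22 mm ahead of it and the grasp point (between the pads) lies 3 mm ahead of it; z points along the fingers, y is the line along which they close (so a half turn about z gives the same grasp; the last joint's range is limited). The gripper opens to 87 mm and grips with 3 to 60 N. Pads are 19 mm wide; open, the fingers measure 117 mm over their backs; the gripper's body (75 mm by 190 mm) begins 51 mm behind the grasp point.
Start: joints at [1.004, 0.527, 1.433, -0, 1.181, -0.178], TCP at [0.236, 0.579, 0.245] pointing down, gripper open.
Joint ranges: [-3.08, 3.08], [-0.75, 2.2], [0.22, 2.44], [-1.43, 4.57], [0, 2.65], [-2.85, 2.85]. Speed limits (rad/s): [2.79, 2.79, 3.14, 3.14, 3.14, 3.14].

### API

Orientations are given as a unit quaternion [x, y, z, w].
In Python, from rig import get_obs, camera, get_calibration, hand_in, cut_out gives the robot as it stands.
- The arm moves only by the shell command python3 -m inch 'ROWS' [OPENING] [FORCE]. ROWS is JSON, one flat list of numbers, 6 for each row, row after row: the shift along the tool's x, y, z scaled (see below), then the turn, a rotation vector about the tool's x, y, z scaled (see below). A call has 1 to 20 rows; each row is the pose to reach, as a shift and turn from the pose commanded when the call began, along the tool's axes at that moment; what a row does not reach only later rows make up. The controller multiplies each number of a shift by 0.08 m and each number of a turn by 90 degrees. A row lasts 1/12 s, in which the tool goes at most 41.7 mm and 7.16 degrees, less where a joint would pass 70% of its speed; a pose out of reach is approached as far as the arm can. A call with a number of a shift or a turn outside -1 to 1 is refused whole. A call with a gripper value outside its range is refused whole. OPENING is the finger opening in mm, from 0 to 87, set as the call begins (- or left out, the last holds). The fingers move at their own pace and stop on an object; FORCE is the grip in N (left out, the last holds). Time passes only in rows, so rows that repeat a pose let the fingers close. It gives the time, the measured TCP pose, the force, the opening and the grip force at its end, in the units of the state.
- get_obs(): the state, without advancing time (a new reading comes with each control period).
- camera(name): name is "side" or "top"; returns the picture (480x640x3 uint8, red, green, blue); there is no depth.
- get_calibration(name): a dict with "vertical_fov" (degrees; the focal length in pixels is half the picture's height over the tangent of half this angle, whatever the lens; pixels are square), "cx", "cy" (the principal point, pixels), "D" ([k1, k2, p1, p2, k3] as OpenCV has them; the pictures are not rectified), "T" (4x4, takes a point from camera to world coordinates). Camera axes: x right, y down, z forward; pixel columns grow to the right and rows downward; lengths in m; the calibration is good to about 2 mm. A picture is of the moment at which its call begins. get_calibration takes no time and is no camera call.
- hand_in(): hands the job in; it is judged then, once.
Trained networks look in the newest picture that a camera, given by its name, has taken for a name from the list of things; names that differ only in an ending like _2 or _b are one class to them, and where a whole thing is asked for, a point or a joint stands for the part that bears it (a point fixed in the world has none). Each returns a list of dicts, best first, with "conf" (0 to 1); they miss things now and then, are a little off and sometimes report something else, mostly with a low value. They report only what shows in the picture. A call takes as long as a camera call. They do not tell look-alikes from the thing itself.
- cut_out(camera, thing): "region" (480x640 bool, what is visible of it) and "bbox" ([left, top, right, bottom] in pixels, round what is visible of it).
The state is a dict: "time": time; "q": joint angles; "joint_velocities": joint speeds; "joint_torque": joint torques, N m; "position": TCP position; "tool_rot": TCP orientation; "ft_force": force on the tool from outside, world axes, zero at the start; "moment": the same for the moment, N m; "grip_width": finger opening in m; "grip_force": force on a finger pad.
Only numpy, scipy, OpenCV 4.12 (cv2) and the standard library are available. Lean on these libraries where they do the work, as an engineer would, in place of code of your own. Each camera call takes 0.05 s, during which the arm holds its last target. There are 200 camera calls.

### The job

Three sprung clamps with white ceramic tiles stand on the bench, and only one tile stands high enough for the spacer plate: slide the spacer under that tile, nose first, fully home against the clamp's back stop. Then press that tile down with the gripper until it lies flush on the spacer, and finish while still holding it pressed down. Leave the other two clamps alone and do not disturb the other things on the bench.

Things in the scene. Friction and masses are not known exactly. Their poses are not given: they have to be found in the camera images.
- clamp_a: One of three fixed flow-cell clamps, alike but for how high the tile stands over the base plate (one 6, one 7, one 16 mm; they change places). Base plate 6 mm thick, 100 mm wide (y), from x = -85 mm (open loading side) to +45 mm. Origin on the bench under the tile's middle, z up; the spacer slides in along +x. Two sprung guide posts at x = 0, y = +/-40 mm, tops 42 mm above the bench.
- clamp_a_stop (a point): Middle of the face of this clamp's back stop, at clamp x = +32 mm, on the base plate's top (6 mm above the bench). The stop is 56 mm wide, 9 mm tall. Two low rails lead to it: inner faces at y = +/-30 mm, x = -33 to +33 mm, 5 mm tall; the spacer runs between them.
- tile_a_top (a point): Centre of the upper face of this clamp's white ceramic tile: 60 mm (x) by 94 mm (y) by 8 mm thick, level. Its underside is 8 mm below this point; the gap is from there down to the base plate's top, 6 mm above the bench. Axes as the clamp's.
- tile_a (a joint): How far this tile is pressed down, m: 0 standing free, growing downward. Springs push up with about 1.5 N at first plus 0.3 N per mm; it rises again when let go. The tile standing at 16 mm lies flush on the 10 mm spacer at 0.006 (about 3.3 N from the springs there).
- clamp_b: One of three fixed flow-cell clamps, alike but for how high the tile stands over the base plate (one 6, one 7, one 16 mm; they change places). Base plate 6 mm thick, 100 mm wide (y), from x = -85 mm (open loading side) to +45 mm. Origin on the bench under the tile's middle, z up; the spacer slides in along +x. Two sprung guide posts at x = 0, y = +/-40 mm, tops 42 mm above the bench.
- clamp_b_stop (a point): Middle of the face of this clamp's back stop, at clamp x = +32 mm, on the base plate's top (6 mm above the bench). The stop is 56 mm wide, 9 mm tall. Two low rails lead to it: inner faces at y = +/-30 mm, x = -33 to +33 mm, 5 mm tall; the spacer runs between them.
- tile_b_top (a point): Centre of the upper face of this clamp's white ceramic tile: 60 mm (x) by 94 mm (y) by 8 mm thick, level. Its underside is 8 mm below this point; the gap is from there down to the base plate's top, 6 mm above the bench. Axes as the clamp's.
- tile_b (a joint): How far this tile is pressed down, m: 0 standing free, growing downward. Springs push up with about 1.5 N at first plus 0.3 N per mm; it rises again when let go. The tile standing at 16 mm lies flush on the 10 mm spacer at 0.006 (about 3.3 N from the springs there).
- clamp_c: One of three fixed flow-cell clamps, alike but for how high the tile stands over the base plate (one 6, one 7, one 16 mm; they change places). Base plate 6 mm thick, 100 mm wide (y), from x = -85 mm (open loading side) to +45 mm. Origin on the bench under the tile's middle, z up; the spacer slides in along +x. Two sprung guide posts at x = 0, y = +/-40 mm, tops 42 mm above the bench.
- clamp_c_stop (a point): Middle of the face of this clamp's back stop, at clamp x = +32 mm, on the base plate's top (6 mm above the bench). The stop is 56 mm wide, 9 mm tall. Two low rails lead to it: inner faces at y = +/-30 mm, x = -33 to +33 mm, 5 mm tall; the spacer runs between them.
- tile_c_top (a point): Centre of the upper face of this clamp's white ceramic tile: 60 mm (x) by 94 mm (y) by 8 mm thick, level. Its underside is 8 mm below this point; the gap is from there down to the base plate's top, 6 mm above the bench. Axes as the clamp's.
- tile_c (a joint): How far this tile is pressed down, m: 0 standing free, growing downward. Springs push up with about 1.5 N at first plus 0.3 N per mm; it rises again when let go. The tile standing at 16 mm lies flush on the 10 mm spacer at 0.006 (about 3.3 N from the springs there).
- spacer: Spacer: white plastic plate 126 mm long (x), 50 mm wide (y), 10 mm thick, about 100 g, with an upright tab near its rear end. Origin: centre of the plate's underside; x points along the plate from the tab end to the nose, z up.
- spacer_tab (a point): Middle of the tab, 48 mm behind the spacer's origin and 26 mm above its underside. The tab is 30 mm long (x), 14 mm thick (y), and rises from the plate's top (10 mm) to 42 mm above the underside; take it from above across its 14 mm.
- spacer_nose (a point): Middle of the front (nose) edge of the spacer, on its underside, 63 mm ahead of its origin.
- vial_1: Bystander: clear capped vial, 22 mm across, 42 mm tall; origin under its foot.
- vial_2: Bystander: amber capped vial, 22 mm across, 42 mm tall; origin under its foot.
- collar: Bystander: brass ring, 32 mm across, 12 mm tall; origin under its centre.
- driver: Bystander: screwdriver 160 mm long lying on the bench.
- amber_bottle: Bystander: amber bottle, 72 mm across, 150 mm tall; origin under its foot.
- wide_jar: Bystander: white wide-mouth jar, 90 mm across, 130 mm tall; origin under its foot.
- beaker: Bystander: glass beaker, 72 mm across, 90 mm tall; origin under its foot.
Mind the look-alikes: they are no part of the job. Leave any blue look-alike of the clamp_a alone.

How it is judged:
On the way:
1. the spacer lies fully home under the high-standing tile, which is not yet pressed down (x of spacer_nose in the frame of clamp_b between 0.028 and 0.036 m and y of spacer_nose in the frame of clamp_b between -0.008 and 0.008 m and z of spacer_nose in the frame of clamp_b between 0.003 and 0.009 m and angle between the x axis of spacer and the x axis of clamp_b, either way round below 0.2 rad and angle between spacer's own z axis and vertical below 0.06 rad and value of joint tile_b below 0.003 m), for 0.2 s.
At the end, for the whole second after the job is handed in: Spacer flat under the high tile, nose within 4 mm of the back stop and 8 mm of the centre line, within 0.2 rad; tile held down within 1 mm of flush on it (joint above 0.005) by the fingers with over 3 N, spacer bearing on the clamp with over 2 N; all at rest, other tiles free (x of spacer_nose in the frame of clamp_b between 0.028 and 0.036 m and y of spacer_nose in the frame of clamp_b between -0.008 and 0.008 m and z of spacer_nose in the frame of clamp_b between 0.003 and 0.009 m and angle between the x axis of spacer and the x axis of clamp_b, either way round below 0.2 rad and angle between spacer's own z axis and vertical below 0.06 rad and value of joint tile_b above 0.005 m and contact force between the fingers and clamp_b above 3 N and contact force between spacer and clamp_b above 2 N and velocity of joint tile_b below 0.01 m/s and linear speed of spacer below 0.01 m/s and value of joint each of tile_a, tile_c below 0.001 m); the arm keeps its last pose, push and grip.
It fails at once if another clamp's tile is pressed down by more than 2 mm (value of joint any of tile_a, tile_c above 0.002 m).
It fails at once if the spacer is pushed against another clamp with more than 5 N (contact force between spacer and clamp_a above 5 N or contact force between spacer and clamp_c above 5 N).
It fails at once if a bystander is moved by more than 30 mm (distance of any of vial_1, vial_2, collar, driver, amber_bottle, wide_jar, beaker from where it was at the start of the episode above 0.03 m).
It also fails if it takes over 51 s, if anything falls off the work surface, if the arm or the gripper's body presses on something with over 40 N, if the wrist force passes 120 N, or if a joint passes its speed limit or range.

## Working session

There is one attempt and no reset: what is moved stays moved. The work goes in short steps, Python scripts to look and compute and a shell command to move; the robot and the scene stay as the last step left them, time stands still between calls to the robot, and variables do not carry over. Pictures are saved under pics/ and viewed, at most 10 in all, crops included, and the job is handed in when it is done.

```bash
mkdir -p pics; cat > h.py <<'E'
import numpy as np,cv2
from rig import *
from scipy.spatial.transform import Rotation as R
def K(n):
    c=get_calibration(n);f=240/np.tan(np.radians(c["vertical_fov"])/2)
    return np.array([[f,0,c["cx"]],[0,f,c["cy"]],[0,0,1]]),np.array(c["D"],float),np.array(c["T"])
def ray(n,uv,z):
    k,d,T=K(n);p=cv2.undistortPoints(np.array(uv,float).reshape(-1,1,2),k,d).reshape(-1,2)
    v=np.c_[p,np.ones(len(p))]@T[:3,:3].T;o=T[:3,3]
    return o+v*((z-o[2])/v[:,2])[:,None]
def proj(n,P):
    k,d,T=K(n);Ti=np.linalg.inv(T)
    return cv2.projectPoints(np.array(P,float).reshape(-1,1,3),cv2.Rodrigues(Ti[:3,:3])[0],Ti[:3,3],k,d)[0].reshape(-1,2)
def save(n,f):
    im=camera(n);cv2.imwrite("pics/"+f,im[:,:,::-1]);return im
E
python3 - <<'E'
from h import *
for n in("top","side"):
    save(n,n+"0.png");print(n,K(n)[2].round(3).tolist(),K(n)[0][0,0])
    for t in("spacer","clamp_a","tile_a_top","spacer_tab"):
        for r in cut_out(n,t):
            m=r["region"].astype(np.uint8)
            print(n,t,round(r["conf"],2),np.array(r["bbox"]).round(),[round(x,2) if not isinstance(x,tuple) else np.round(x,1) for x in cv2.minAreaRect(cv2.findNonZero(m))] if m.any() else 0)
print(get_obs())
E
```

```text
top [[0.025, -0.988, 0.155, 0.428], [-0.999, -0.029, -0.02, 0.019], [0.024, -0.154, -0.988, 1.257], [0.0, 0.0, 0.0, 1.0]] 453.46438675237454
top spacer 0.9 [314. 275. 362. 310.] [array([338.5, 292.6]), array([19.8, 48.2]), 66.8]
top spacer 0.58 [373. 211. 417. 262.] [array([394.5, 236. ]), array([46.1, 36.8]), 85.43]
top clamp_a 0.95 [296. 204. 334. 254.] [array([317., 228.]), array([46., 36.]), 90.0]
top clamp_a 0.87 [240. 299. 281. 350.] [array([261.4, 322.4]), array([49.2, 38.5]), 84.29]
top clamp_a 0.67 [222. 214. 257. 261.] [array([238., 236.]), array([46., 36.]), 90.0]
top clamp_a 0.62 [374. 210. 415. 261.] [array([394.5, 236.4]), array([46.8, 36.7]), 85.76]
top tile_a_top 0.94 [221. 219. 253. 238.] [array([237.5, 227.5]), array([21., 33.]), 90.0]
top tile_a_top 0.9 [282. 135. 314. 159.] [array([296.8, 145.3]), array([32.7, 19.9]), 9.09]
top tile_a_top 0.64 [242. 304. 278. 330.] [array([259.7, 314.9]), array([22.5, 34.8]), 83.66]
side [[0.975, -0.149, 0.163, 0.452], [-0.221, -0.672, 0.707, -0.819], [0.005, -0.725, -0.688, 0.849], [0.0, 0.0, 0.0, 1.0]] 552.0566486213648
side spa
[... 736 characters left out ...]
time': 0.5, 'q': array([ 1.00448636e+00,  5.27535172e-01,  1.43272861e+00, -1.55267209e-05,
        1.18142544e+00, -1.78475429e-01]), 'joint_velocities': array([ 0.00040848,  0.00054371, -0.00058935, -0.00033486, -0.00101624,
       -0.00014112]), 'joint_torque': array([-9.13318090e-04, -4.39605117e+01, -1.76791459e+01,  6.32965425e-02,
        5.14811429e-02, -3.52941356e-05]), 'position': array([0.23630239, 0.57855685, 0.24451764]), 'tool_rot': array([ 1.92701316e-01,  9.81257459e-01, -4.75879797e-05, -1.08781345e-05]), 'ft_force': array([ 0.25332595, -0.14953744, -0.91190672]), 'moment': array([ 0.01134074,  0.02127017, -0.00798491]), 'grip_force': 0.0, 'grip_width': 0.08715437054930346}
```

View pics/top0.png

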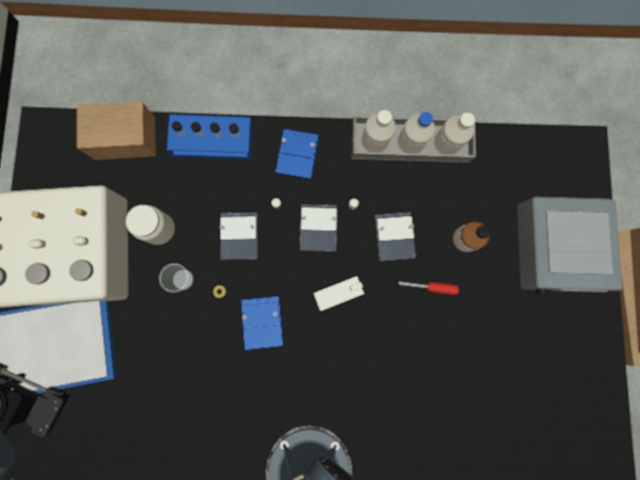

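View pics/side0.png

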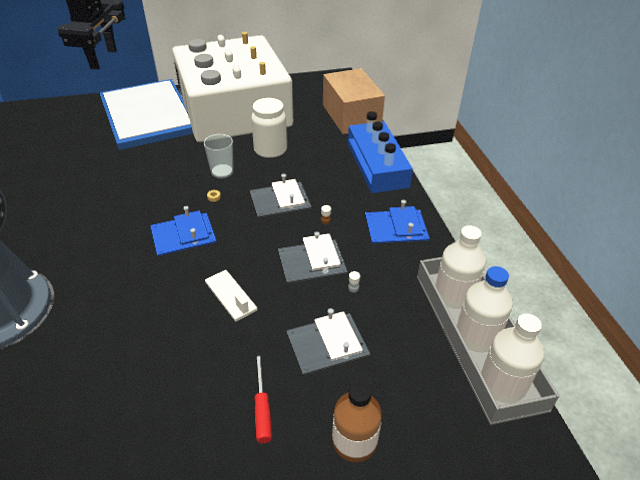

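The top view shows the three white tiles at about (238,228), (318,217) and (396,228). The spacer is at (338,293) with its tab at the right end (355,288), and the blue look-alikes are at (297,153) and (262,322). I need enlarged crops to compare the tile heights.

```bash
python3 - <<'E'
from h import *
s=cv2.imread("pics/side0.png");t=cv2.imread("pics/top0.png")
def c(im,x,y,w=66,h=75):return cv2.resize(im[y-h//2:y-h//2+h,x-w//2:x-w//2+w],(264,300),interpolation=cv2.INTER_CUBIC)
def c2(im,x,y):return c(im,x,y,88,100)
m=np.vstack([np.hstack([c2(s,280,196),c2(s,314,258),c2(s,328,340)]),np.hstack([c(t,238,236),c(t,318,228),c(t,395,236)])])
m=np.clip(m.astype(float)*1.3+15,0,255).astype(np.uint8)
cv2.imwrite("pics/crops.png",m)
# tile white quads
for n,im,pts in(("side",s,[(280,196),(314,258),(328,340)]),("top",t,[(238,236),(318,228),(395,236)])):
    for x,y in pts:
        g=im[y-45:y+45,x-45:x+45].min(2);b=(g>130).astype(np.uint8)
        k,l,st,ce=cv2.connectedComponentsWithStats(b)
        i=1+st[1:,4].argmax();mm=cv2.morphologyEx((l==i).astype(np.uint8),cv2.MORPH_CLOSE,np.ones((5,5)))
        q=cv2.approxPolyDP(cv2.convexHull(cv2.findNonZero(mm)),2.5,True).reshape(-1,2)+[x-45,y-45]
        print(n,st[i,4],ce[i]+[x-45,y-45],q.tolist())
E
```

```text
side 685 [287.74890511 193.36350365] [[303, 204], [281, 208], [272, 182], [295, 179]]
side 1007 [321.19364449 251.591857  ] [[339, 265], [326, 273], [312, 269], [303, 237], [315, 232], [329, 234], [339, 255]]
side 1463 [338.01572112 335.28571429] [[361, 352], [331, 360], [314, 320], [330, 308], [344, 312]]
top 833 [237.60384154 227.56782713] [[255, 238], [221, 239], [221, 217], [254, 216]]
top 824 [318.42961165 218.5631068 ] [[335, 229], [301, 229], [301, 208], [335, 208]]
top 808 [394.80693069 228.05940594] [[413, 237], [380, 240], [377, 219], [410, 216]]
```

View pics/crops.png

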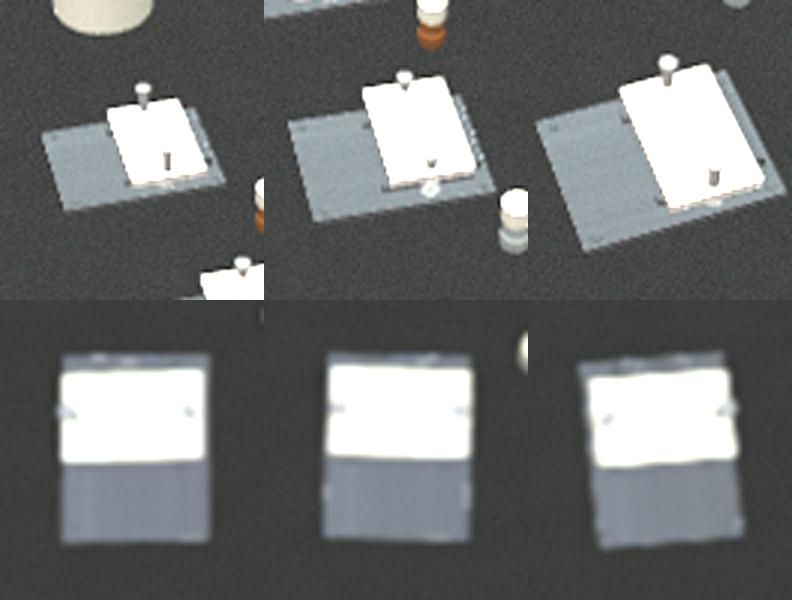

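The middle clamp is the high one: its posts barely protrude above the tile in the side crop, while on the other two they stick out clearly. Next I'll fit the poses of that clamp and the spacer by silhouette.

```bash
cat >> h.py <<'E'
from scipy.optimize import minimize
def box(x0,x1,y0,y1,z0,z1):return np.array([[x,y,z]for x in(x0,x1)for y in(y0,y1)for z in(z0,z1)])/1000.
CL=[box(-85,45,-50,50,0,6),box(-30,30,-47,47,22,30),box(32,45,-28,28,6,15)]
SP=[box(-63,63,-25,25,0,10),box(-63,-33,-7,7,10,42)]
S=4
def render(n,parts,p,off,sh,z=0):
    m=np.zeros((sh[0]*S,sh[1]*S),np.uint8);Rz=R.from_euler("z",p[2]).as_matrix()
    for b in parts:
        q=(proj(n,b@Rz.T+[p[0],p[1],z])-off+.5)*S
        cv2.fillConvexPoly(m,cv2.convexHull(np.round(q*16).astype(np.int32)),1,shift=4)
    return m
def mask(im,roi,th):
    x0,y0,x1,y1=roi;g=cv2.resize(im[y0:y1,x0:x1].max(2),None,fx=S,fy=S,interpolation=cv2.INTER_LINEAR)
    b=cv2.morphologyEx((g>th).astype(np.uint8),cv2.MORPH_OPEN,np.ones((5,5)))
    k,l,st,_=cv2.connectedComponentsWithStats(b);return (l==1+st[1:,4].argmax()).astype(np.uint8)
def fit(parts,views,p0,z=0):
    def cost(p):return sum(np.count_nonzero(render(n,parts,p,r[:2],(r[3]-r[1],r[2]-r[0]),z)!=m)/m.sum() for n,r,m in views)
    p0=np.array(p0);s=np.r_[[p0],p0+np.diag([.02,.02,.2])]
    r=minimize(cost,p0,method="Nelder-Mead",options=dict(initial_simplex=s,xatol=1e-4,fatol=1e-5))
    r=minimize(cost,r.x,method="Nelder-Mead",options=dict(initial_simplex=np.r_[[r.x],r.x+np.diag([.005,-.005,-.05])],xatol=1e-4,fatol=1e-5))
    return r.x.round(4),round(r.fun,3)
E
python3 - <<'E'
from h import *
s=cv2.imread("pics/side0.png");t=cv2.imread("pics/top0.png")
for name,parts,rt,rs,th,uv in(("clamp",CL,(290,196,346,260),(270,222,352,285),60,(318,228)),("spacer",SP,(305,268,370,316),(195,262,265,328),110,(338,293))):
    p=ray("top",uv,.005)[0]
    p0=[p[0],p[1],0] if name=="clamp" else [p[0],p[1],2.8]
    V=[("top",rt,mask(t,rt,th)),("side",rs,mask(s,rs,th))]
    if name=="spacer": p0[2]=float(np.arctan2(*(ray("top",(320,303),.01)-ray("top",(358,285),.01))[0,[1,0]]))
    print(name,p0)
    for v in([V[0]],[V[1]],V):print(fit(parts,v,p0))
for n,uv in(("vialL",(276,203)),("vialR",(354,203)),("drv",(400,284)),("tileL",(238,228)),("tileR",(395,228))):print(n,ray("top",uv,.03).round(3))
E
```

```text
clamp [np.float64(0.6335862548951392), np.float64(-0.007540536046978789), 0]
(array([ 0.6559, -0.0073, -0.0075]), np.float64(0.049))
(array([ 0.6574, -0.0033,  0.0113]), np.float64(0.033))
(array([ 0.6567, -0.0046,  0.0058]), np.float64(0.108))
spacer [np.float64(0.45486246895373506), np.float64(-0.06683978188766765), 2.033228346442759]
(array([ 0.4546, -0.0677,  1.9742]), np.float64(0.088))
(array([ 0.4558, -0.0651,  1.9639]), np.float64(0.017))Traceback (most recent call last):
  File "<stdin>", line 9, in <module>
  File "h.py", line 34, in fit
    r=minimize(cost,p0,method="Nelder-Mead",options=dict(initial_simplex=s,xatol=1e-4,fatol=1e-5))
    res = _minimize_neldermead(fun, x0, args, callback, bounds=bounds,
                               **options)
    fxr = func(xr)
    fx = function(np.copy(x), *(wrapper_args + args))
  File "h.py", line 32, in cost
    def cost(p):return sum(np.count_nonzero(render(n,parts,p,r[:2],(r[3]-r[1],r[2]-r[0]),z)!=m)/m.sum() for n,r,m in views)
                       ~~~^^^^^^^^^^^^^^^^^^^^^^^^^^^^^^^^^^^^^^^^^^^^^^^^^^^^^^^^^^^^^^^^^^^^^^^^^^^^^^^^^^^^^^^^^^^^^^^^^
  File "h.py", line 32, in <genexpr>
    def cost(p):return sum(np.count_nonzero(render(n,parts,p,r[:2],(r[3]-r[1],r[2]-r[0]),z)!=m)/m.sum() for n,r,m in views)
                                            ~~~~~~^^^^^^^^^^^^^^^^^^^^^^^^^^^^^^^^^^^^^^^^^
  File "h.py", line 24, in render
    q=(proj(n,b@Rz.T+[p[0],p[1],z])-off+.5)*S
       ~~~~^^^^^^^^^^^^^^^^^^^^^^^^
  File "h.py", line 12, in proj
    k,d,T=K(n);Ti=np.linalg.inv(T)
          ~^^^
  File "h.py", line 5, in K
    c=get_calibration(n);f=240/np.tan(np.radians(c["vertical_fov"])/2)
ValueError: time passes only in moves, steps and waits
```

Both cameras agree on the poses:
- **Clamp:** about (0.6565, -0.005), yaw about 0.
- **Spacer:** about (0.455, -0.066), yaw 112.8°, which puts the tab near (0.474, -0.110).

In tool axes (yaw 157.8°) the shift to above the tab is (-0.480, -0.548). I'll make it in 7 calls and turn +45° about tool z in the last one.

```bash

python3 -m inch '[-0.286,-0.326,0,0,0,0,-0.572,-0.652,0,0,0,0,-0.857,-0.978,0,0,0,0]' 60 >/dev/null
python3 -m inch '[-0.286,-0.326,0,0,0,0,-0.572,-0.652,0,0,0,0,-0.857,-0.978,0,0,0,0]' >/dev/null
python3 -m inch '[-0.286,-0.326,0,0,0,0,-0.572,-0.652,0,0,0,0,-0.857,-0.978,0,0,0,0]' >/dev/null
python3 -m inch '[-0.286,-0.326,0,0,0,0,-0.572,-0.652,0,0,0,0,-0.857,-0.978,0,0,0,0]' 
python3 -m inch '[-0.286,-0.326,0,0,0,0,-0.572,-0.652,0,0,0,0,-0.857,-0.978,0,0,0,0]' >/dev/null
python3 -m inch '[-0.286,-0.326,0,0,0,0,-0.572,-0.652,0,0,0,0,-0.857,-0.978,0,0,0,0]' >/dev/null
python3 -m inch '[-0.286,-0.326,0.3,0,0,0.07,-0.572,-0.652,0.6,0,0,0.14,-0.857,-0.978,1,0,0,0.21,-0.857,-0.978,1,0,0,0.29,-0.857,-0.978,1,0,0,0.37,-0.857,-0.978,1,0,0,0.45,-0.857,-0.978,1,0,0,0.5,-0.857,-0.978,1,0,0,0.5,-0.857,-0.978,1,0,0,0.5,-0.857,-0.978,1,0,0,0.5]'
python3 - <<'E'
from h import *
o=get_obs();print(o["time"],o["position"],R.from_quat(o["tool_rot"]).as_matrix().round(4).tolist(),o["grip_width"])
E
```

```text
time: 1.5
position: [0.3722, 0.1837, 0.2449]
tool_rot: [0.193, 0.981, 0.0, 0.0]
ft_force: [0.8, 0.4, 0.3]
grip_width: 0.06
grip_force: 0.0
time: 2.83
position: [0.4736, -0.1099, 0.1647]
tool_rot: [0.553, 0.833, 0.0, 0.0]
ft_force: [-0.3, 0.4, 1.0]
grip_width: 0.0599
grip_force: 0.0
2.8333 [ 0.47358228 -0.10991343  0.16472556] [[-0.389, 0.9212, 0.0004], [0.9212, 0.389, -0.0002], [-0.0003, 0.0003, -1.0]] 0.05992158738921506
```

```bash

python3 -m inch '[0,0,0.3,0,0,0,0,0,0.7,0,0,0,0,0,1,0,0,0,0,0,1,0,0,0]' 40
python3 - <<'E'
from h import *
a=save("side","s1.png");b=save("top","t1.png")
c=lambda im,x,y:cv2.resize(im[y-50:y+50,x-50:x+50],(400,400),interpolation=cv2.INTER_CUBIC)
cv2.imwrite("pics/c1.png",np.hstack([c(a,235,285),c(b,345,285)])[:,:,::-1])
E
```

```text
time: 3.17
position: [0.4712, -0.1088, 0.0813]
tool_rot: [0.553, 0.833, -0.001, -0.004]
ft_force: [-0.3, 0.1, 0.3]
grip_width: 0.0435
grip_force: 0.0
```

View pics/c1.png

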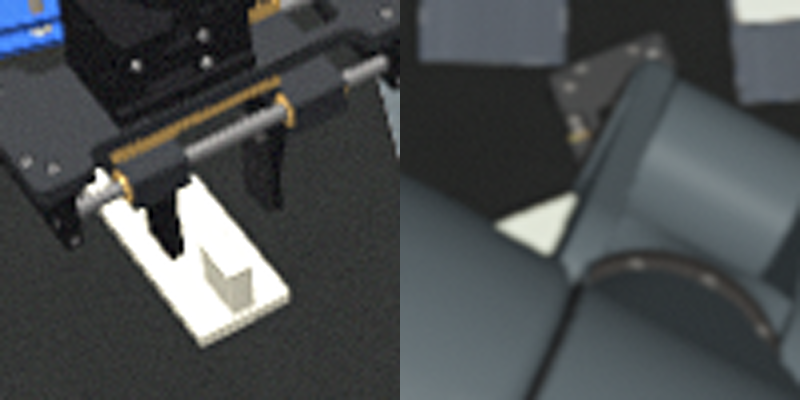

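The fingers straddle the spot above the tab, with tips at side pixels of about (230,299.5) and (255,286). I'll check those against the projected TCP, since the fingers look set a bit forward.

```bash

python3 - <<'E'
from h import *
o=get_obs();p=o["position"];M=R.from_quat(o["tool_rot"]).as_matrix();print(p)
for w in(-.022,.022):print(proj("side",p+M@[0,w,.022]))
for z in(.026,.042):print("tab",proj("side",[[.4736,-.11,z]]), proj("side",[[.4736-.0058,-.11+.0138,z]]))
a=cv2.imread("pics/s1.png");cv2.imwrite("pics/x.png",a)
E
```

```text
[ 0.4731847  -0.10966112  0.08430762]
[[228.74360314 294.75188614]]
[[248.97530974 284.65945577]]
tab [[240.83794799 302.22837587]] [[236.97222468 297.43450064]]
tab [[240.13182064 296.80502256]] [[236.23188837 292.00684296]]
```

The seen fingers and tab are offset from prediction by nearly the same few pixels, so the alignment is good. I'll descend and grip.

```bash

python3 -m inch '[0,0,0.2,0,0,0,0,0,0.4,0,0,0,0,0,0.55,0,0,0,0,0,0.6,0,0,0,0,0,0.6,0,0,0,0,0,0.6,0,0,0]' 40
python3 -m inch '[0,0,0,0,0,0,0,0,0,0,0,0,0,0,0,0,0,0,0,0,0,0,0,0,0,0,0,0,0,0,0,0,0,0,0,0,0,0,0,0,0,0,0,0,0,0,0,0]' 5 40
python3 -m inch '[0,0,-0.1,0,0,0,0,0,-0.3,0,0,0,0,0,-0.5,0,0,0,0,0,-0.5,0,0,0,0,0,-0.5,0,0,0]'
python3 - <<'E'
from h import *
o=get_obs();print(o["position"],o["grip_width"],o["grip_force"],o["ft_force"])
rs=(195,230,290,330)
a=save("side","s2.png");cv2.imwrite("pics/c2.png",cv2.resize(a[220:340,170:320],(750,600),interpolation=cv2.INTER_CUBIC)[:,:,::-1])
E
```

```text
time: 3.77
position: [0.4743, -0.1102, 0.0377]
tool_rot: [0.553, 0.833, 0.0, 0.001]
ft_force: [0.0, 0.5, 0.7]
grip_width: 0.0398
grip_force: 0.0
time: 4.43
position: [0.4735, -0.11, 0.0368]
tool_rot: [0.554, 0.833, 0.0, 0.0]
ft_force: [-0.6, -0.0, 5.4]
grip_width: 0.0137
grip_force: 40.0
time: 4.85
position: [0.474, -0.1101, 0.0772]
tool_rot: [0.554, 0.833, 0.0, 0.001]
ft_force: [0.0, -0.7, -0.8]
grip_width: 0.0138
grip_force: 40.0
[ 0.47402641 -0.11012465  0.07715178] 0.013798163926587765 39.95015278458595 [ 0.0222793  -0.68524024 -0.77080015]
```

View pics/c2.png

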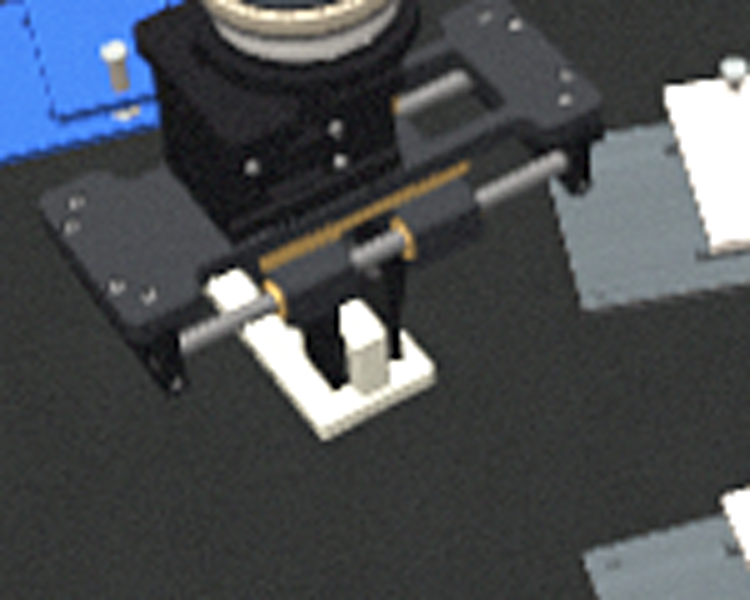

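It is held: opening 13.8 mm, which matches the tab, and the plate looks level. Now I'll swing the nose round to +x, in front of the middle clamp.

```bash

python3 -m inch '[0.125,0.08,0,0,0,0.075,0.25,0.16,0,0,0,0.15,0.375,0.24,0,0,0,0.225,0.5,0.32,0,0,0,0.3,0.625,0.4,0,0,0,0.375,0.75,0.48,0,0,0,0.45,0.875,0.56,0,0,0,0.525,1,0.65,0,0,0,0.6]'
python3 -m inch '[0,0,0,0,0,0.075,0,0,0,0,0,0.15,0,0,0,0,0,0.225,0,0,0,0,0,0.3,0,0,0,0,0,0.375,0,0,0,0,0,0.45,0,0,0,0,0,0.525,0,0,0,0,0,0.6,0,0,0,0,0,0.653,0,0,0,0,0,0.653,0,0,0,0,0,0.653,0,0,0,0,0,0.653]'
cat >f2.py <<'E'
from h import *
import h,sys
o=get_obs();p=o["position"];M=R.from_quat(o["tool_rot"]).as_matrix();print(p,M.round(3).tolist(),o["grip_width"])
C={n:K(n) for n in("side","top")};h.K=lambda n:C[n]
z=p[2]-.0368
a=save("side",sys.argv[1]+"s.png");b=save("top",sys.argv[1]+"t.png")
q=lambda n,P:proj(n,P).mean(0).astype(int)
s0=p+[.048,0,0];s0[2]=z
u=q("side",s0);v=q("top",s0)
A=cv2.resize(a[u[1]-60:u[1]+60,u[0]-50:u[0]+50],(500,600),interpolation=cv2.INTER_CUBIC)
cv2.imwrite("pics/"+sys.argv[1]+"c.png",A[:,:,::-1]);print("origin",u-[50,60])
E
python3 f2.py r
```

```text
time: 5.57
position: [0.4895, -0.0152, 0.0754]
tool_rot: [0.873, 0.488, -0.001, -0.001]
ft_force: [-1.1, 0.2, -1.5]
grip_width: 0.014
grip_force: 39.9
time: 6.57
position: [0.49, -0.0159, 0.076]
tool_rot: [1.0, 0.001, -0.001, -0.0]
ft_force: [0.1, -0.8, -0.3]
grip_width: 0.0138
grip_force: 40.0
[ 0.49003032 -0.0158995   0.07595353] [[1.0, 0.002, -0.001], [0.002, -1.0, 0.0], [-0.001, -0.0, -1.0]] 0.013751367229702166
origin [215 198]
```

View pics/rc.png

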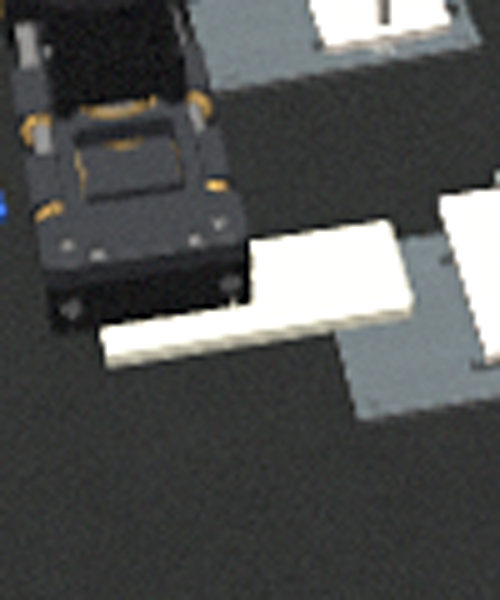

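The spacer is level with its nose toward the clamp. Nose corners in the crop are (390,222), (412,298) and (410,315), and the rear ones are (105,343) and (110,367). I'll solve for the in-hand pose from these.

```bash
python3 - <<'E'
from h import *
import h
from scipy.optimize import least_squares
C={n:K(n) for n in("side","top")};h.K=lambda n:C[n]
uv=np.array([[390,222],[412,298],[410,315],[105,343],[110,367]])/5+[215,198]-.4
P=np.array([[63,25,10],[63,-25,10],[63,-25,0],[-63,-25,10],[-63,-25,0]])/1000
p=get_obs()["position"]
for tilt in(0,1):
    f=lambda v:(proj("side",P@R.from_euler("zy",[v[3],v[4]*tilt]).as_matrix().T+v[:3])-uv).ravel()
    r=least_squares(f,[.538,-.016,.04,0,0]);print(r.x.round(4),r.x[:3]-p,np.abs(r.fun).max())
E
```

```text
[ 0.5388 -0.0015  0.0293 -0.0066  0.    ] [ 0.04852275  0.01449044 -0.04693535] 0.7687791629186904
[ 5.391e-01  3.000e-04  2.750e-02 -1.720e-02 -1.260e-02] [ 0.04890983  0.01625047 -0.0487467 ] 0.738851815554483
```

```bash
python3 - <<'E'
from h import *
im=cv2.imread("pics/rt.png");cv2.imwrite("pics/rtc.png",cv2.resize(im[195:315,268:368],(500,600),interpolation=cv2.INTER_CUBIC))
p=get_obs()["position"]
n=p+[.111,0,-.0268]
print("nose top edge pred",proj("top",[n+[0,.025,0],n-[0,.025,0]]))
E
```

```text
nose top edge pred [[311.95132482 237.01710731]
 [330.52032244 237.5452334 ]]
```

View pics/rtc.png

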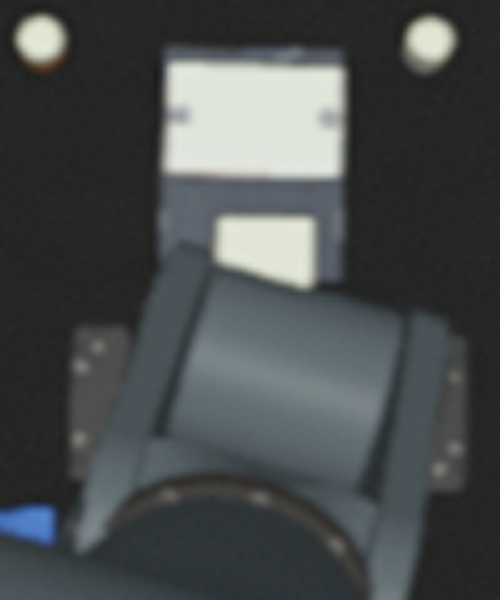

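The nose edge is at px (311–330.8, 237.6). That matches the TCP prediction within 1 mm and leaves the spacer 8 mm right of the clamp's centre line. I'll shift +8 mm in y, lower to about 2.5 mm above the base plate, then slide in.

```bash

python3 -m inch '[0,-0.1,0,0,0,0,0,-0.1,0.2,0,0,0,0,-0.1,0.38,0,0,0,0,-0.1,0.38,0,0,0,0,-0.1,0.38,0,0,0,0,-0.1,0.38,0,0,0]'
python3 -m inch '[0.1,0,0,0,0,0,0.2,0,0,0,0,0,0.3,0,0,0,0,0,0.4,0,0,0,0,0,0.5,0,0,0,0,0,0.6,0,0,0,0,0,0.6,0,0,0,0,0,0.6,0,0,0,0,0]'
python3 -m inch '[0.05,0,0,0,0,0,0.1,0,0,0,0,0,0.15,0,0,0,0,0,0.2,0,0,0,0,0,0.25,0,0,0,0,0,0.3,0,0,0,0,0,0.35,0,0,0,0,0,0.4,0,0,0,0,0,0.4,0,0,0,0,0,0.4,0,0,0,0,0]'
python3 f2.py i
```

```text
time: 7.17
position: [0.4906, -0.0078, 0.0465]
tool_rot: [1.0, 0.0, 0.0, 0.0]
ft_force: [0.0, 0.3, 0.0]
grip_width: 0.0138
grip_force: 40.0
time: 7.83
position: [0.539, -0.008, 0.0461]
tool_rot: [1.0, 0.0, 0.0, 0.0]
ft_force: [-0.5, 1.1, -0.5]
grip_width: 0.014
grip_force: 40.0
time: 8.67
position: [0.5706, -0.008, 0.0461]
tool_rot: [1.0, 0.0, 0.0, 0.0]
ft_force: [-0.5, 0.6, -1.2]
grip_width: 0.0136
grip_force: 40.0
[ 0.57063009 -0.00799421  0.04611333] [[1.0, 0.0, 0.0], [0.0, -1.0, -0.0], [0.0, 0.0, -1.0]] 0.01361697528747248
origin [253 200]
```

View pics/ic.png

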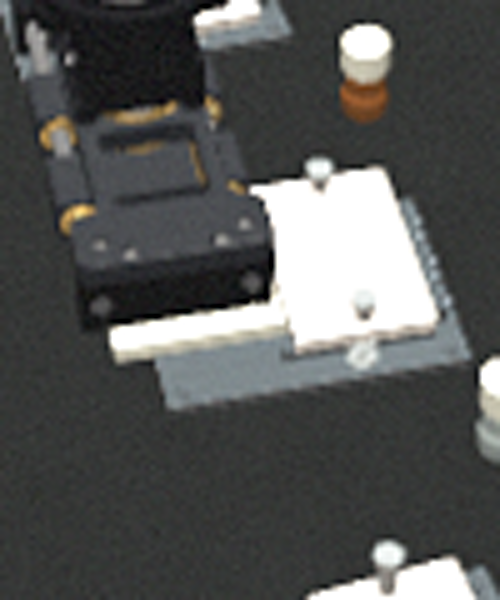

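The spacer is in under the tile with no contact force so far. I'll creep toward the stop.

```bash

python3 -m inch '[0.02,0,0,0,0,0,0.04,0,0,0,0,0,0.06,0,0,0,0,0,0.06,0,0,0,0,0,0.06,0,0,0,0,0]' | sed -n '2p;4p'
python3 -m inch '[0.015,0,0,0,0,0,0.025,0,0,0,0,0,0.025,0,0,0,0,0,0.025,0,0,0,0,0]' | sed -n '2p;4p'
```

```text
position: [0.5754, -0.008, 0.0462]
ft_force: [-0.5, 0.4, -0.2]
position: [0.5773, -0.008, 0.0461]
ft_force: [0.1, -0.7, -0.8]
```

```bash

python3 -m inch '[0.01,0,0,0,0,0,0.02,0,0,0,0,0,0.02,0,0,0,0,0,0.02,0,0,0,0,0]' | sed -n '2p;4p'
python3 -m inch '[0.01,0,0,0,0,0,0.02,0,0,0,0,0,0.02,0,0,0,0,0,0.02,0,0,0,0,0]' | sed -n '2p;4p'
```

```text
position: [0.5789, -0.008, 0.0461]
ft_force: [0.2, 0.4, -0.4]
position: [0.5792, -0.0078, 0.0459]
ft_force: [-3.4, -0.2, -0.4]
```

The stop is reached (-3.4 N at x = 0.579, as predicted). Now I'll lower the spacer onto the base.

```bash

python3 -m inch '[-0.005,0,0.015,0,0,0,-0.005,0,0.03,0,0,0,-0.005,0,0.03,0,0,0,-0.005,0,0.03,0,0,0]' | sed -n '2p;4p'
python3 -m inch '[0,0,0.005,0,0,0,0,0,0.01,0,0,0,0,0,0.01,0,0,0,0,0,0.01,0,0,0]' | sed -n '2p;4p'
python3 -m inch '[0.0,0,0.005,0,0,0,0,0,0.01,0,0,0,0,0,0.01,0,0,0,0,0,0.01,0,0,0]' | sed -n '2p;4p'
```

```text
position: [0.5792, -0.0078, 0.0434]
ft_force: [-4.1, 0.8, -0.2]
position: [0.5791, -0.0078, 0.0429]
ft_force: [-5.5, 0.5, 0.6]
position: [0.5791, -0.0078, 0.0429]
ft_force: [-5.6, 0.8, 6.1]
```

```bash

python3 -m inch '[0,0,0,0,0,0,0,0,0,0,0,0,0,0,0,0,0,0,0,0,0,0,0,0]' 40 | sed -n '2p;4p'
python3 -m inch '[0,0,-0.2,0,0,0,0,0,-0.5,0,0,0,0,0,-0.9,0,0,0,0,0,-0.9,0,0,0,0,0,-0.9,0,0,0]' 
python3 -m inch '[0.3,0,0,0,0,0,0.6,0,0,0,0,0,0.97,0,0,0,0,0,0.97,0,0,0,0,0,0.97,0,0,0,0,0,0.97,0,0,0,0,0]' 0 20
python3 - <<'E'
from h import *
p=get_obs()["position"];print(p)
a=save("side","s5.png");b=save("top","t5.png")
c=lambda im,x,y,w:cv2.resize(im[y-w:y+w,x-w:x+w],(400,400),interpolation=cv2.INTER_CUBIC)
cv2.imwrite("pics/c5.png",np.hstack([c(a,305,255,50),c(b,318,240,40)])[:,:,::-1])
E
```

```text
position: [0.5817, -0.0084, 0.0425]
ft_force: [-0.2, -0.0, -0.4]
time: 11.93
position: [0.5822, -0.0084, 0.1161]
tool_rot: [1.0, 0.0, 0.003, 0.001]
ft_force: [-0.1, -1.5, 0.1]
grip_width: 0.04
grip_force: 0.0
time: 12.43
position: [0.656, -0.0077, 0.1124]
tool_rot: [1.0, 0.0, -0.002, -0.0]
ft_force: [-0.4, -0.2, 0.3]
grip_width: 0.0079
grip_force: 0.0
[ 0.65595681 -0.00770585  0.11242271]
```

View pics/c5.png

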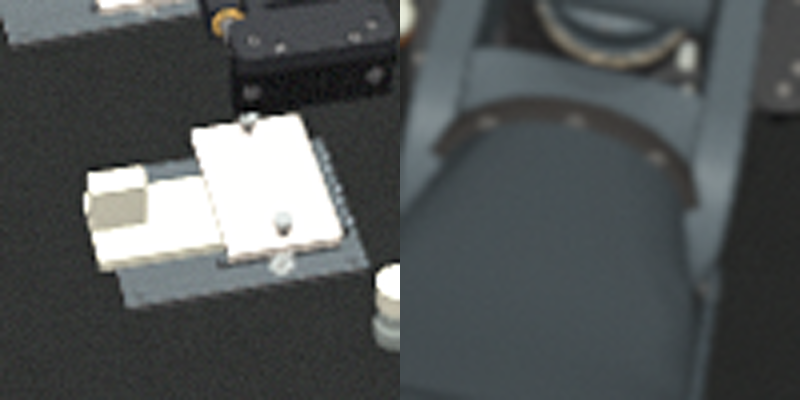

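The spacer sits home under the tile, straight between the rails, and the tile is still free. Now I'll press.

```bash

python3 -m inch '[0,0,0.2,0,0,0,0,0,0.5,0,0,0,0,0,0.65,0,0,0,0,0,0.7,0,0,0,0,0,0.7,0,0,0,0,0,0.7,0,0,0]' | sed -n '2p;4p;5p'
python3 -m inch '[0,0,0.02,0,0,0,0,0,0.04,0,0,0,0,0,0.06,0,0,0,0,0,0.08,0,0,0,0,0,0.08,0,0,0,0,0,0.08,0,0,0]' | sed -n '2p;4p'
python3 -m inch '[0,0,0.01,0,0,0,0,0,0.02,0,0,0,0,0,0.03,0,0,0,0,0,0.03,0,0,0,0,0,0.03,0,0,0]' | sed -n '2p;4p'
```

```text
position: [0.6577, -0.008, 0.0584]
ft_force: [0.4, 0.0, 0.4]
grip_width: 0.0006
position: [0.658, -0.008, 0.0521]
ft_force: [0.1, 0.1, 0.8]
position: [0.658, -0.008, 0.0495]
ft_force: [-0.0, 0.6, 1.8]
```

```bash

python3 -m inch '[0,0,0.01,0,0,0,0,0,0.02,0,0,0,0,0,0.03,0,0,0,0,0,0.03,0,0,0,0,0,0.03,0,0,0]' | sed -n '2p;4p'
python3 -m inch '[0,0,0.01,0,0,0,0,0,0.02,0,0,0,0,0,0.02,0,0,0,0,0,0.02,0,0,0]' | sed -n '2p;4p'
```

```text
position: [0.658, -0.008, 0.0471]
ft_force: [1.1, 0.7, 2.9]
position: [0.658, -0.008, 0.0464]
ft_force: [0.3, 0.8, 9.2]
```

```bash

python3 -m inch '[0,0,0.004,0,0,0,0,0,0.004,0,0,0,0,0,0.004,0,0,0,0,0,0.004,0,0,0,0,0,0.004,0,0,0,0,0,0.004,0,0,0]' | sed -n '1,4p'
python3 -m inch '[0,0,0,0,0,0,0,0,0,0,0,0,0,0,0,0,0,0,0,0,0,0,0,0]' | sed -n '2p;4p'
```

```text
time: 15.2
position: [0.658, -0.008, 0.0464]
tool_rot: [1.0, 0.0, 0.001, 0.0]
ft_force: [-1.3, 0.2, 9.6]
position: [0.658, -0.008, 0.0464]
ft_force: [-1.3, 0.4, 10.2]
```

```bash
python3 -c "
from rig import *
print(hand_in())"
```

```text
the job is handed in; nothing more can be done
None
```

I slid the spacer home against the back stop of the middle clamp, the one with the high tile. I then pressed that tile flush and handed the job in while still holding it down with about 10 N, at about 15 s; hand-in returned no verdict.

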